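# Let a probe down on its ratchet lift and lock it again

## Robot

A 7-joint arm with a two-finger parallel gripper is mounted at the origin on a cart in front of the work surface, level with it; the furniture and walls round the work are solid. World frame = base frame: x ahead of the robot, y to its left, z up, the work surface at z = 0. Lengths are in m, angles in rad, forces in N, time in s.
With the tool pointing down it reaches from about 0.4 to 0.85 m from the base axis. Payload 10.4 kg.
Tool frame: the origin (TCP) lies at the very end of the fingers, on their centre line; the grasp point (between the pads) lies manip.grasp_offset behind it (manip.grasp_offset is the distance from the TCP to the grasp point, in m); z points along the fingers, x is the direction in which the jaws open and shut, and the axes are right-handed (so a half turn about z gives the same grasp; the last joint's range is limited). The gripper opens to 85 mm and grips with 20 to 120 N. Pads are 22 mm wide; open, the fingers measure 114 mm over their backs; the gripper's body (76 mm by 85 mm) begins 54 mm behind the grasp point. The pads swing forward as they close: fully open they stand 13 mm farther back than shut.
Start: joints at [1.263, 0.332, -0.065, 1.46, 0.022, 1.35, -0.088], TCP at [0.176, -0.6, 0.202] pointing down, gripper open.
Joint ranges: [-2.6, 2.6], [-0.5, 2.12], [-1.47, 1.34], [0.16, 2.42], [-1.27, 4.41], [0.06, 2.06], [-2.6, 2.6]. Speed limits (rad/s): [2.22, 2.22, 2.79, 2.79, 3.14, 3.14, 3.14].

## Interface

Orientations are given as a unit quaternion [x, y, z, w].
In Python, from workcell import manip gives the robot as it stands.
- The arm moves only by the shell command python3 -m crank 'ROWS' [FORCE]. ROWS is JSON, a list that holds one entry, the list of rows, each a list of 7 numbers: the shift along the world's x, y, z in units of 60 mm (1.0 is 60 mm), then the turn, a rotation vector about the world's x, y, z in units of 5 degrees (1.0 is 5 degrees), then the finger opening in mm, from 0 to 85.4. A call has 1 to 8 rows; each row shifts and turns the commanded pose from where the row before left it; what a row does not reach is not made up. A row lasts 1/8 s, in which the tool goes at most 62.5 mm and 10.7 degrees, less where a joint would pass 70% of its speed; a pose out of reach is approached as far as the arm can. A call is refused whole if a number of a shift passes 1 or a number of a turn 1, either way. A call with a gripper value outside its range is refused whole. The fingers move at their own pace and stop on an object; FORCE is the grip in N (left out, the last holds). Time passes only in rows, so rows that do not move let the fingers close. It gives the time, the measured TCP pose, the force and the opening at its end, in the units of the state.
- manip.get_obs(): the state, without advancing time (a new reading comes with each control period).
- manip.camera(name): name is "scene" or "top" or "wrist"; returns (picture, depth): 480x640x3 uint8, blue, green, red; 480x640 float32, m along the optical axis (not along the pixel's ray), 0 where there is no reading.
- manip.get_calibration(name): a dict with "fx", "fy", "cx", "cy" (pixels), "rvec" (rotation vector, rad) and "tvec" (3), from world to camera coordinates, as OpenCV has them; the wrist camera has in their place "T_tool_cam" (4x4, takes a point from camera to tool coordinates, whose origin is the TCP and whose axes are the tool frame's). Camera axes: x right, y down, z forward; pixel columns grow to the right and rows downward; lengths in m; the calibration is good to about 2 mm. A picture is of the moment at which its call begins: read the wrist's pose just before it. get_calibration takes no time and is no camera call.
- manip.hand_in(): hands the job in, once; it reports no verdict.
The state is a dict: "clock": time; "joint_pos": joint angles; "joint_velocities": joint speeds; "tau": joint torques, N m; "position": TCP position; "ee_rot": TCP orientation; "ft_force": force on the tool from outside, world axes, zero at the start; "torque": the same for the moment, N m; "grip_width": opening from 0.0 (shut) to 1.0 (fully open).
Only numpy, scipy, OpenCV 4.12 (cv2) and the standard library are available. Lean on these libraries where they do the work, as an engineer would, in place of code of your own. Each camera call takes 0.05 s, during which the arm holds its last target.

## Task

Let the probe down on its ratchet lift until the red pointer is level with the green flag, to within about a tooth of the ratchet: tip the pawl over by its red knob so that it parks clear of the toothed wheel, turn the star handle back, then let the pawl fall in again and turn the handle on back until the pawl, fully home in a tooth gap, stops it. Do not touch the probe or its carriage, leave the beaker under it where it is, and do not push the loose vial and timer about.

Things in the scene. Friction and masses are not known exactly. Their poses are not given: they have to be found in the camera images.
- lift: the ratchet lift's frame: blue base plate 215 x 270 x 12 mm fixed to the bench, with a shaft along the lift's x axis 100 mm above the bench. Origin on the bench under the shaft; x points to the back, y to the left seen from the front, z up. Cheek plate at x = +17 to +27 mm (up to z = 156 mm); rack, carriage and flag post (y = +80, top z = 300 mm) at x = +65 mm.
- hub (a point): centre of the star handle, on the shaft axis, lift frame (-85, 0, 100) mm. Star handle, toothed wheel, shaft and brass pinion (radius 20 mm) turn as one. Turning BACK (upper spokes go towards the lift's +y) lowers the carriage 20 mm per radian; the other way raises it. A friction brake holds it wherever it is left, even with the pawl up; turning takes about 3 to 6 N at a ball.
- wheel (a point): centre of the toothed wheel, lift frame (-10, 0, 100) mm. 16 saw teeth, 38 mm tip radius. With the pawl down it cannot go back past the next tooth face, but can always be turned the other way, clicking. One tooth is 7.9 mm of carriage travel. Which heights the teeth give is not marked: turn back until the pawl stops it, felt as a hard stop (10 to 15 N at a ball is firm enough).
- pawl (a joint): angle of the yellow pawl about its pivot (lift frame -10, +50, 138 mm; axis along x). 0: fully home in a tooth gap; about 0.13: riding on a tooth tip; 1.15: parked against its stop on the +y side. It grows as the knob goes towards +y. Weighted by its knob: below about 0.35 it falls home, above about 0.45 it falls to the parked stop, and it stays at either end.
- pawl_knob (a point): centre of the red ball (20 mm across) on top of the pawl's yellow thumb lever, 55 mm from the pivot. Pawl home: at y = +31, z = 190 mm of the lift frame; parked: about y = +88, z = 178 mm. A shut finger pushes it sideways along the lift's y, with a few newtons at most.
- spoke0 (a point): centre of the black ball (19 mm across) at the end of one of the star handle's five spokes, 65 mm from the shaft axis, in the plane x = -85 mm of the lift; spokes are 72 degrees apart, rods 9 mm thick. There is room for a finger between neighbouring balls; an upper spoke can be pushed sideways along the lift's y from about 40 degrees before the top to 35 past it.
- spoke1 (a point): ball of the next spoke, 72 degrees farther on towards +y over the top
- spoke2 (a point): ball of the third spoke
- spoke3 (a point): ball of the fourth spoke
- spoke4 (a point): ball of the fifth spoke; it is the next to come up over the top after spoke0 when the handle is turned back
- pointer (a point): tip of the red cone pointer on the carriage arm, on the lift's +y side, 275 mm above the bench at the start; it moves only up and down
- mark (a point): tip of the green flag's cone, pointing at the pointer from the +y side; 27 to 60 mm below the pointer's height at the start. Fixed to its post. The pointer is level with it when both tips have the same height.
- carriage: the sliding carriage: steel rack, aluminium arm 150 x 12 x 14 mm and, hanging from its -y end, a grey probe 12 mm across that reaches 156 mm below the arm into the beaker. Origin at the middle height of the arm above the shaft, at x = +65 mm of the lift. Not to be touched.
- sample_beaker_mid (a point): centre (half-way up) of the loose glass beaker, 82 x 78 x 84 mm, standing on the lift's base under the probe
- vial_mid (a point): centre of a loose small vial with white cap, 27 mm across, 60 mm tall: a bystander
- timer_mid (a point): centre of a loose white timer, 24 x 64 x 52 mm: a bystander

How it is judged:
By the outcome, as a careful person would: the job done as asked, in the order asked, and still so for the second after the job is handed in, with the robot touching nothing.
It also fails if it takes over 67 s, if anything falls off the work surface, if the arm or the gripper's body presses on something with over 40 N, if the wrist force passes 120 N, or if a joint passes its speed limit or range.

## Working session

There is one attempt and no reset: what is moved stays moved. The work goes in short steps, Python scripts to look and compute and a shell command to move; the robot and the scene stay as the last step left them, time stands still between calls to the robot, and variables do not carry over. Pictures are saved under pics/ and viewed, and the job is handed in when it is done.

```bash
ls; mkdir -p pics; python3 - <<'E'
from workcell import manip
import cv2
o=manip.get_obs(); print(o)
print(manip.grasp_offset)
for n in ["scene","top","wrist"]:
    im,d=manip.camera(n); cv2.imwrite(f"pics/{n}0.png",im); import numpy as np; np.savez(f"pics/{n}0.npz",im=im,d=d)
    print(n,manip.get_calibration(n))
E
```

```text
pics
{'clock': 0.0, 'joint_pos': array([ 1.26342075,  0.33284701, -0.06469118,  1.46093009,  0.02158624,
        1.34990249, -0.0884843 ]), 'joint_velocities': array([ 3.76197665e-05, -1.46336005e-04,  2.65590875e-04, -2.11791665e-04,
        8.33035773e-04,  5.71227904e-04,  9.95934232e-04]), 'tau': array([ 1.18287821e-04, -6.25449944e+01,  4.89103713e-02, -3.91617072e+01,
        1.61452848e-02,  9.72371665e-03, -2.08693734e-05]), 'position': array([ 0.17546562, -0.59943407,  0.20083682]), 'ee_rot': array([ 8.00301669e-01, -5.99597160e-01, -5.72963015e-04, -3.95230250e-04]), 'ft_force': array([0.67137285, 0.49460319, 0.04738833]), 'torque': array([ 0.00656016, -0.01954631,  0.04388996]), 'grip_width': 0.9996389919280635}
0.0187
scene {'fx': 456.52855809850894, 'fy': 456.52855809850894, 'cx': 321.7488555904962, 'cy': 247.10597064204546, 'rvec': array([ 1.06190744, -2.1766626 ,  1.17777383]), 'tvec': array([0.4702308 , 0.33888811, 0.67100776])}
top {'fx': 574.8897103905865, 'fy': 574.8897103905865, 'cx': 315.4648872463922, 'cy': 239.43772044970544, 'rvec': array([ 2.20763417, -2.14778538,  0.10995557]), 'tvec': array([0.14195586, 0.58136079, 1.14611516])}
wrist {'fx': 382.5771095023413, 'fy': 382.5771095023413, 'cx': 313.09270205817853, 'cy': 234.67295119621028, 'T_tool_cam': array([[ 9.99999538e-01, -1.00303000e-04, -9.56208102e-04,
         7.38142960e-04],
       [ 3.55906456e-04,  9.62511196e-01,  2.71241721e-01,
        -6.87514525e-02],
       [ 8.93154646e-04, -2.71241936e-01,  9.62510787e-01,
        -1.73771479e-01],
       [ 0.00000000e+00,  0.00000000e+00,  0.00000000e+00,
         1.00000000e+00]])}
```

View pics/scene0.png

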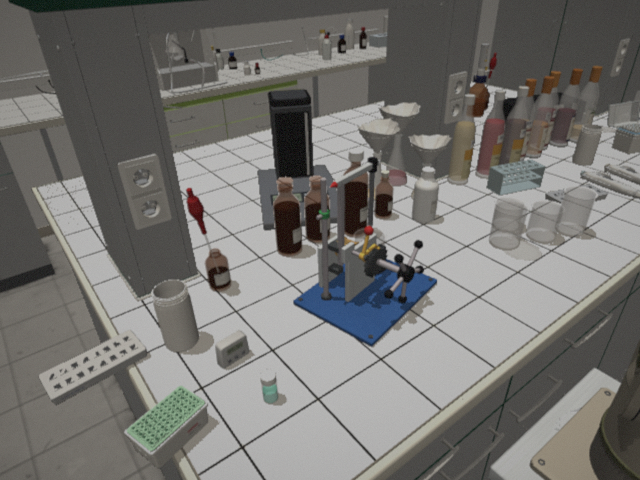

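View pics/top0.png

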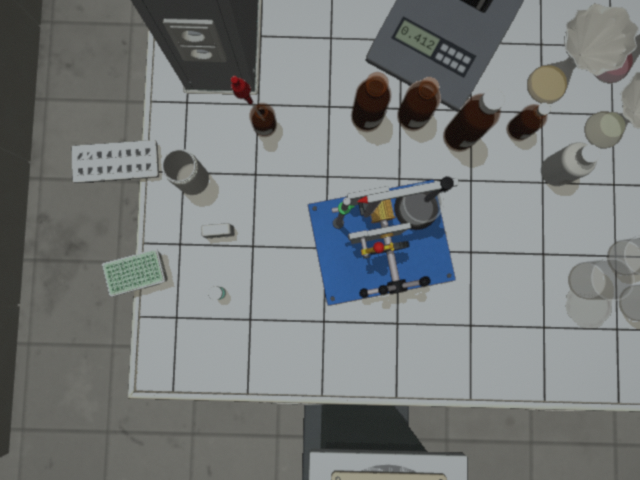

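```bash
cat > h.py <<'E'
import numpy as np, cv2
from scipy.spatial.transform import Rotation as R
from workcell import manip
def cal(n):
    c=manip.get_calibration(n)
    K=np.array([[c['fx'],0,c['cx']],[0,c['fy'],c['cy']],[0,0,1]])
    if 'rvec' in c:
        Rm=cv2.Rodrigues(c['rvec'])[0]; t=c['tvec']
        return K,Rm,np.array(t)
    return K,c['T_tool_cam']
def wristpose(o):
    K,T=cal('wrist'); W=np.eye(4); W[:3,:3]=R.from_quat(o['ee_rot']).as_matrix(); W[:3,3]=o['position']
    C=np.linalg.inv(W@T); return K,C[:3,:3],C[:3,3]
def px(c,p): # project
    K,Rm,t=c; q=K@(Rm@np.asarray(p)+t); return q[:2]/q[2]
def ray(c,uv):
    K,Rm,t=c; d=Rm.T@np.linalg.solve(K,[uv[0],uv[1],1.]); return -Rm.T@t,d
def plane(c,uv,z):
    o,d=ray(c,uv); return o+d*(z-o[2])/d[2]
def dep(c,uv,Z):
    o,d=ray(c,uv); return o+d*Z
def tri(c1,u1,c2,u2):
    a,d=ray(c1,u1); b,e=ray(c2,u2)
    s=np.linalg.lstsq(np.stack([d,-e],1),b-a,rcond=None)[0]
    p,q=a+s[0]*d,b+s[1]*e
    return (p+q)/2,np.linalg.norm(p-q)
def crop(im,x0,y0,x1,y1,f,fn):
    cv2.imwrite(fn,cv2.resize(im[y0:y1,x0:x1],None,fx=f,fy=f,interpolation=cv2.INTER_CUBIC))
E
python3 - <<'E'
from h import *
s=np.load('pics/scene0.npz')['im'];t=np.load('pics/top0.npz')['im']
crop(s,290,145,450,345,3.9 and 3,'pics/s_c.png')
crop(t,300,165,465,315,4,'pics/t_c.png')
E
```

```text
(no output)
```

View pics/s_c.png

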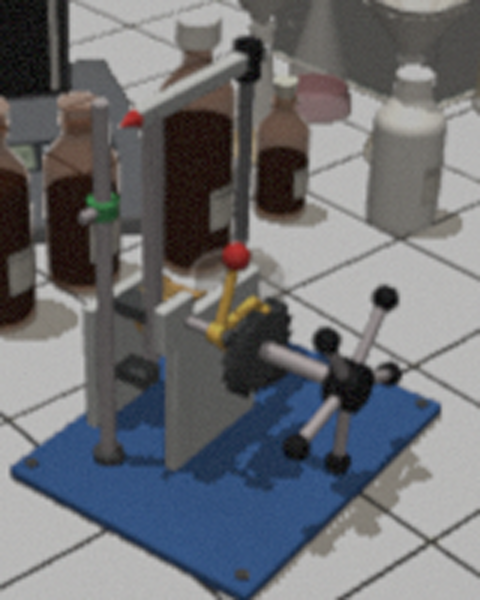

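View pics/t_c.png

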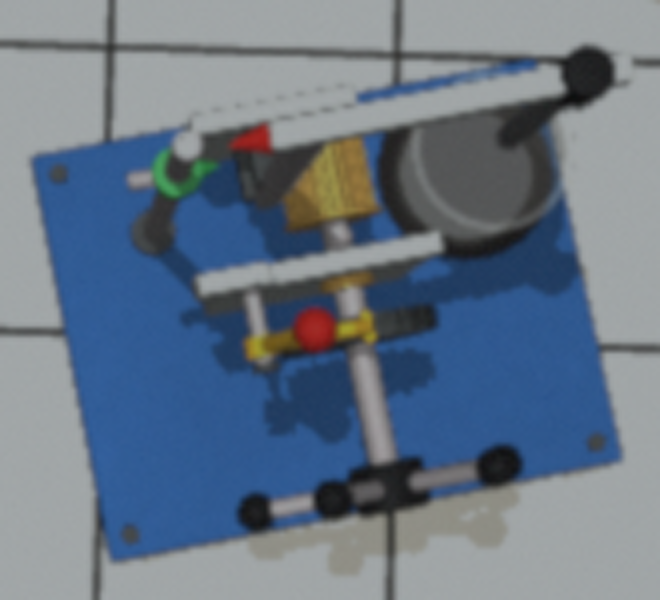

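View pics/wrist0.png

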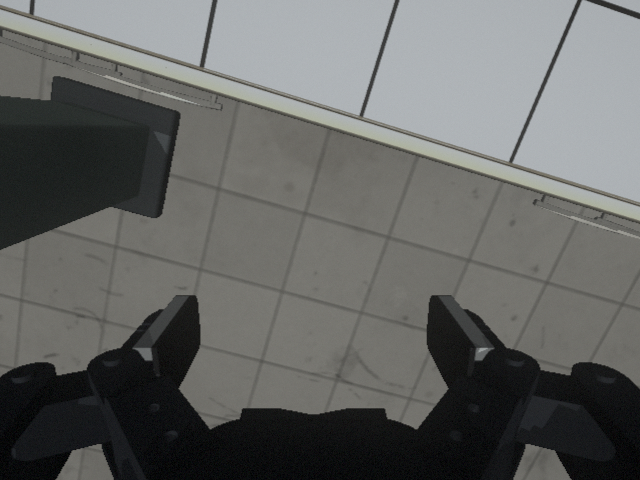

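```bash
python3 - <<'E'
from h import *
s=np.load('pics/scene0.npz')['im'];t=np.load('pics/top0.npz')['im']
cs,ct=cal('scene'),cal('top')
h=cv2.cvtColor(t,cv2.COLOR_BGR2HSV)
m=cv2.inRange(h,(100,120,40),(120,255,255)); m[:, :295]=0;m[:,470:]=0;m[:150]=0;m[320:]=0
pts=cv2.findNonZero(m); r=cv2.minAreaRect(pts); bx=cv2.boxPoints(r); print(r)
P=[plane(ct,b,0.012) for b in bx]; print(np.round(P,4)); print([np.linalg.norm(P[i]-P[i-1]).round(4) for i in range(4)])
def red(im,x0,y0,x1,y1):
    hh=cv2.cvtColor(im,cv2.COLOR_BGR2HSV); m=((hh[...,0]<8)|(hh[...,0]>172))&(hh[...,1]>150)&(hh[...,2]>70)
    mm=np.zeros_like(m); mm[y0:y1,x0:x1]=m[y0:y1,x0:x1]; n,l,st,c=cv2.connectedComponentsWithStats(mm.astype(np.uint8)); return [(c[i],st[i]) for i in range(1,n) if st[i,4]>8]
rs=red(s,320,160,400,250); rt=red(t,330,170,400,270); print(rs,rt)
print('hub',tri(cs,(406,273.3),ct,(397.75,286.25)))
print('knob',tri(cs,(368.7,230.3),ct,(378.75,247)))
for p in [(418.3,244),(399,258.7),(420,269.7),(388.7,293.7),(402.3,299)]:
  for q in [(364.25,293),(383,289.5),(425,281.5)]:
    a=tri(cs,p,ct,q)
    if a[1]<.02: print(p,q,a)
E
```

```text
((380.73004150390625, 241.71185302734375), (102.7086410522461, 130.0393524169922), 78.79920196533203)
[[ 0.652   0.1774  0.012 ]
 [ 0.7129 -0.0874  0.012 ]
 [ 0.504  -0.1301  0.012 ]
 [ 0.4453  0.1308  0.012 ]]
[np.float64(0.2119), np.float64(0.2717), np.float64(0.2132), np.float64(0.2674)]
[(array([333.71428571, 184.61904762]), array([331, 182,   6,   5,  21], dtype=int32)), (array([368.05084746, 229.88135593]), array([364, 226,   9,   9,  59], dtype=int32))] [(array([362.85365854, 199.75609756]), array([358, 197,   9,   6,  41], dtype=int32)), (array([378.28235294, 247.21176471]), array([373, 242,  11,  11,  85], dtype=int32))]
hub (array([ 0.48537197, -0.00075519,  0.09750429]), np.float64(0.0005182166449590564))
knob (array([0.55164234, 0.04738385, 0.18895953]), np.float64(0.0007400313571137126))
(418.3, 244) (425, 281.5) (array([ 0.49488068, -0.04213648,  0.14828479]), np.float64(0.0004407726002351932))
(399, 258.7) (383, 289.5) (array([0.47753272, 0.03381696, 0.1528943 ]), np.float64(0.0017083595238097798))
(420, 269.7) (425, 281.5) (array([ 0.4961053 , -0.05724263,  0.07543919]), np.float64(0.0012014014938999456))
(388.7, 293.7) (364.25, 293) (array([0.47103976, 0.06162161, 0.08359639]), np.float64(9.363089828856159e-05))
(402.3, 299) (383, 289.5) (array([0.47666306, 0.01823167, 0.04441492]), np.float64(0.006936437694090416))
```

```bash
python3 - <<'E'
from h import *
s=np.load('pics/scene0.npz')['im'];t=np.load('pics/top0.npz')['im']
a=cv2.resize(s[165:235,310:350],None,fx=8,fy=8,interpolation=cv2.INTER_CUBIC)
b=cv2.resize(t[180:225,325:375],None,fx=8,fy=8,interpolation=cv2.INTER_CUBIC)
b=cv2.copyMakeBorder(b,0,a.shape[0]-b.shape[0],0,0,cv2.BORDER_CONSTANT)
cv2.imwrite('pics/z1.png',np.hstack([a,b]))
for n,im,x0,y0,x1,y1 in [('scene',s,310,165,350,235),('top',t,325,180,375,225)]:
    h=cv2.cvtColor(im,cv2.COLOR_BGR2HSV); m=cv2.inRange(h,(45,110,40),(80,255,255)); mm=np.zeros_like(m); mm[y0:y1,x0:x1]=m[y0:y1,x0:x1]
    k,l,st,c=cv2.connectedComponentsWithStats(mm); print(n,[(c[i],st[i]) for i in range(1,k) if st[i,4]>4])
cs=cal('scene'); print('cam',ray(cs,(0,0))[0],ray(cal('top'),(0,0))[0])
yaw=np.deg2rad(12.8);ex=np.array([np.cos(yaw),np.sin(yaw),0]);ey=np.array([-np.sin(yaw),np.cos(yaw),0]);O=np.array([.5683,.0187,0])
for nm,uv in [('pointer',(333.7,184.6)),('green',(324.3,214.5)),('hub',(406,273.3))]:
    xp=.065 if nm!='hub' else -.085
    o,d=ray(cs,uv); k=((O-o)@ex+xp)/(d@ex); p=o+k*d; print(nm,(p-O)@ey,p[2])
def L(x,y,z): return O+x*ex+y*ey+np.array([0,0,z])
for q in [(.065,.08,.3),(.065,.08,.012),(-.01,.031,.19),(.065,.04,.275)]: print(q,px(cs,L(*q)),px(cal('top'),L(*q)))
E
```

```text
scene [(array([324.19565217, 213.73913043]), array([318, 210,  11,   9,  46], dtype=int32))]
top [(array([344.33333333, 208.90666667]), array([338, 203,  16,  12,  75], dtype=int32))]
cam [-0.02936716  0.59475346  0.65697751] [0.46871793 0.16610553 1.19349246]
pointer 0.0491325663597209 0.27501677466179975
green 0.07995563609043681 0.22111439089811114
hub -0.001480381878921095 0.09692943910848573
(0.065, 0.08, 0.3) [323.4726551 178.0483131] [347.5064354  200.92135575]
(0.065, 0.08, 0.012) [326.11605942 296.56760442] [338.45686156 223.04640272]
(-0.01, 0.031, 0.19) [368.76675243 229.74032653] [379.35710886 247.08704634]
(0.065, 0.04, 0.275) [336.56445321 183.06250357] [370.72723518 198.64108345]
```

View pics/z1.png

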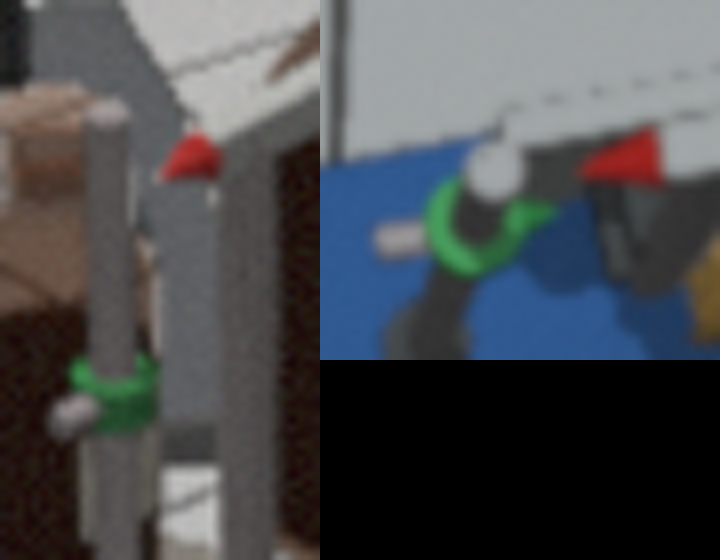

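```bash
cat >> h.py <<'E'
yaw=np.deg2rad(12.8);ex=np.array([np.cos(yaw),np.sin(yaw),0]);ey=np.array([-np.sin(yaw),np.cos(yaw),0]);O=np.array([.5683,.0187,0])
def L(x,y,z): return O+x*ex+y*ey+np.array([0,0,z])
def toL(p): p=np.asarray(p)-O; return np.array([p@ex,p@ey,p[2]])
def onx(c,uv,x):
    o,d=ray(c,uv); k=((O-o)@ex+x)/(d@ex); return toL(o+k*d)
E
python3 - <<'E'
from h import *
cs,ct=cal('scene'),cal('top')
print(toL(tri(cs,(324.4,214.0),ct,(344.4,208.1))[0]), tri(cs,(324.4,214.0),ct,(344.4,208.1))[1])
for uv in [(354.5,206.5),(344.4,208.1)]: print(onx(ct,uv,.065), toL(plane(ct,uv,.222)))
print(onx(cs,(330.4,187.2),.065), toL(tri(cs,(330.4,187.2),ct,(357.5,201.2))[0]))
print(onx(cs,(324.4,214),.065))
for n,p in [('vial',(218,293)),('timer',(217,230))]: print(n,plane(ct,p,.05))
o=manip.get_obs(); Rm=R.from_quat(o['ee_rot']).as_matrix(); print(Rm)
E
```

```text
[0.06495374 0.08006144 0.22231835] 0.0005109933539898738
[0.065      0.06236005 0.21866111] [0.06455662 0.06271436 0.222     ]
[0.065      0.08032201 0.22347589] [0.06519696 0.08019195 0.222     ]
[0.065      0.05954439 0.27326629] [0.06457834 0.06126301 0.27405064]
[0.065      0.07961194 0.22210075]
vial [0.46331952 0.3478279  0.05      ]
timer [0.58846342 0.35516675 0.05      ]
[[ 2.80991086e-01 -9.59710313e-01 -3.51525809e-04]
 [-9.59709767e-01 -2.80991302e-01  1.02498028e-03]
 [-1.08245984e-03  4.93524290e-05 -9.99999413e-01]]
```

```bash
python3 -m crank '[[[0.4,0.62,0.2,0,0,-0.7,0],[0.4,0.62,0.2,0,0,0,0],[0.4,0.62,0.2,0,0,0,0],[0.4,0.62,0.2,0,0,0,0],[0.4,0.62,0.2,0.22,-0.97,0,0],[0.4,0.62,0,0.22,-0.97,0,0],[0.4,0.62,0,0.22,-0.97,0,0],[0.4,0.62,0,0.22,-0.97,0,0]]]' 20
```

```text
clock: 1.15
position: [0.3683, -0.301, 0.2617]
ee_rot: [0.77, -0.614, 0.109, -0.136]
ft_force: [0.3, 1.6, 0.2]
grip_width: -0.001
```

```bash
python3 -m crank '[[[0.4,0.62,0,0,0,0,0],[0.4,0.62,0,0,0,0,0],[0.4,0.62,0,0,0,0,0],[0.4,0.62,0,0,0,0,0],[0.4,0.62,0,0,0,0,0],[0.4,0.62,0,0,0,0,0],[0.4,0.6,0,0,0,0,0],[0.2,0.3,0,0,0,0,0]]]'
python3 - <<'E'
from h import *
import pickle
o=manip.get_obs(); print(R.from_quat(o['ee_rot']).as_matrix().round(3), toL(o['position']),o['joint_pos'])
im,d=manip.camera('wrist'); cv2.imwrite('pics/w1.png',im)
im,d=manip.camera('scene'); cv2.imwrite('pics/s1.png',cv2.resize(im[100:350,260:500],None,fx=2.4,fy=2.4))
E
```

```text
clock: 2.15
position: [0.5483, -0.0225, 0.2617]
ee_rot: [0.771, -0.613, 0.108, -0.135]
ft_force: [-0.2, -0.3, -0.3]
grip_width: 0.002
[[ 0.224 -0.916  0.332]
 [-0.974 -0.211  0.076]
 [ 0.    -0.34  -0.94 ]] [-0.0286702  -0.03571664  0.26165875] [ 0.83290984 -0.11761732 -0.74458438  1.84969877 -0.20951354  1.05303162
 -1.19187624]
```

View pics/s1.png

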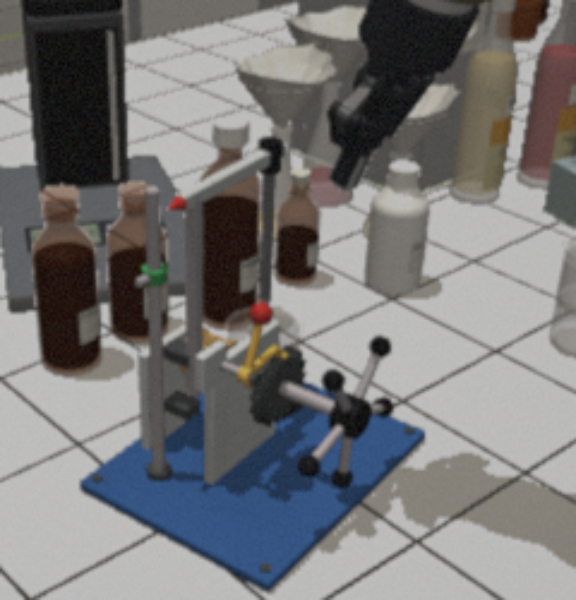

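View pics/w1.png

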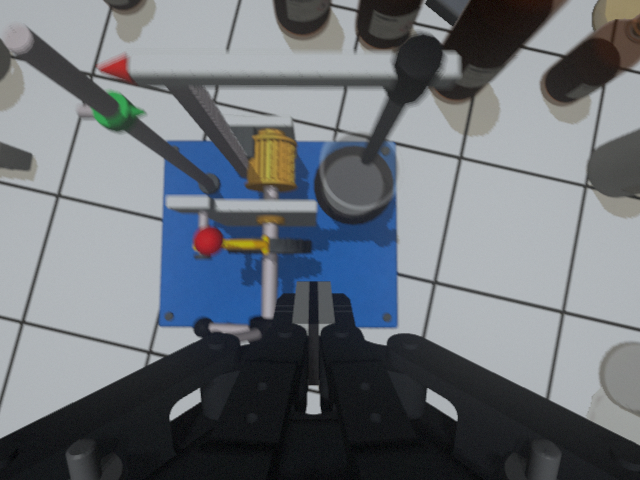

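```bash
python3 -m crank '[[[0.24,0.58,0,0,0,0,0],[0,0,-0.45,0,0,0,0],[0,0,-0.45,0,0,0,0],[0,0,-0.44,0,0,0,0],[-0.02,0.08,0,0,0,0,0],[-0.02,0.08,0,0,0,0,0],[0,0,0,0,0,0,0]]]'
python3 - <<'E'
from h import *
o=manip.get_obs(); print(toL(o['position']),o['ft_force'])
E
```

```text
clock: 3.12
position: [0.5602, 0.0198, 0.1826]
ee_rot: [0.77, -0.614, 0.109, -0.135]
ft_force: [0.6, -0.2, -0.6]
grip_width: -0.003
[-0.00769451  0.00283634  0.18260494] [ 0.56577378 -0.17929143 -0.55387583]
```

```bash
python3 -m crank '[[[-0.024,0.106,0,0,0,0,0],[-0.024,0.106,0,0,0,0,0],[-0.024,0.106,0,0,0,0,0],[0,0,0,0,0,0,0]]]'; python3 -m crank '[[[-0.024,0.106,0,0,0,0,0],[-0.024,0.106,0,0,0,0,0],[-0.024,0.106,0,0,0,0,0],[0,0,0,0,0,0,0],[0,0,0,0,0,0,0]]]'
python3 - <<'E'
from h import *
o=manip.get_obs(); print(toL(o['position']),o['ft_force'])
im,d=manip.camera('wrist'); cv2.imwrite('pics/w2.png',im)
im,d=manip.camera('scene'); cv2.imwrite('pics/s2.png',cv2.resize(im[100:350,260:500],None,fx=2.4,fy=2.4))
E
```

```text
clock: 3.62
position: [0.5552, 0.0392, 0.1813]
ee_rot: [0.77, -0.614, 0.108, -0.135]
ft_force: [-0.2, 0.1, -0.3]
grip_width: 0.001
clock: 4.25
position: [0.551, 0.0574, 0.1813]
ee_rot: [0.77, -0.614, 0.108, -0.135]
ft_force: [0.9, 0.7, 0.3]
grip_width: 0.002
[-0.00827878  0.04155275  0.18125433] [0.90136966 0.74109663 0.29269669]
```

View pics/s2.png

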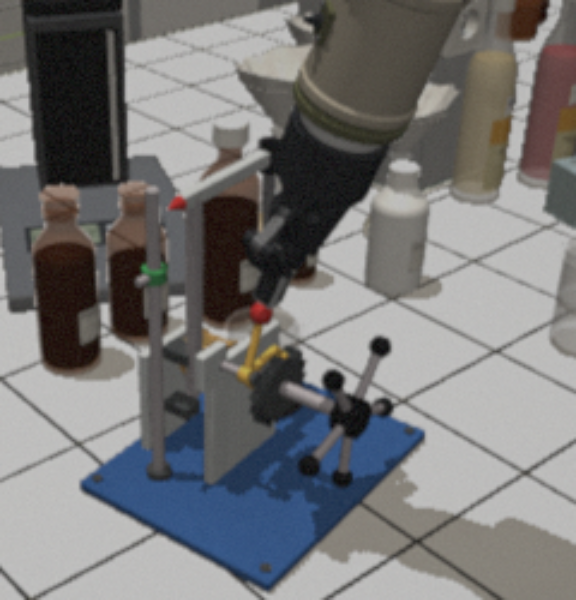

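View pics/w2.png

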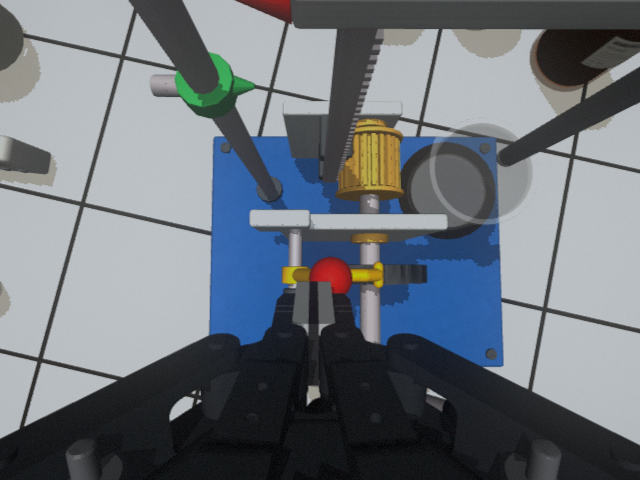

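```bash
python3 - <<'E'
from h import *
o=manip.get_obs(); im,d=manip.camera('wrist'); c=wristpose(o); K,T=cal('wrist')
W=R.from_quat(o['ee_rot']).as_matrix()
for uv in [(303,284),(303,290),(303,300),(303,310),(303,320),(298,290),(325,300),(331,265),(331,275),(345,275),(331,285)]:
    z=d[uv[1],uv[0]]; p=dep(c,uv,z); print(uv,z.round(4),'lift',toL(p).round(4),'tool',(W.T@(p-o['position'])).round(4))
print(manip.grasp_offset)
E
```

```text
(303, 284) 0.146 lift [-0.0104  0.0446  0.2211] tool [-0.0032 -0.0116 -0.0383]
(303, 290) 0.1415 lift [-0.0124  0.0445  0.2255] tool [-0.0031 -0.0112 -0.0431]
(303, 300) 0.1329 lift [-0.0152  0.0443  0.234 ] tool [-0.0029 -0.0114 -0.052 ]
(303, 310) 0.1242 lift [-0.0176  0.0441  0.2425] tool [-0.0027 -0.0121 -0.0608]
(303, 320) 0.1192 lift [-0.0201  0.0439  0.2473] tool [-0.0025 -0.0114 -0.0662]
(298, 290) 0.1398 lift [-0.0123  0.0463  0.2273] tool [-0.0049 -0.0119 -0.0447]
(325, 300) 0.132 lift [-0.0152  0.0367  0.2349] tool [ 0.0047 -0.0118 -0.0528]
(331, 265) 0.1686 lift [-0.0034  0.0329  0.199 ] tool [ 0.0085 -0.0107 -0.015 ]
(331, 275) 0.1668 lift [-0.0077  0.033   0.2005] tool [ 0.0084 -0.0071 -0.0179]
(345, 275) 0.1687 lift [-0.0078  0.0267  0.1986] tool [ 0.0147 -0.0064 -0.0161]
(331, 285) 0.1658 lift [-0.012   0.033   0.2012] tool [ 0.0083 -0.0033 -0.02  ]
0.0187
```

```bash
python3 - <<'E'
from h import *
o=manip.get_obs(); cs=cal('scene'); W=R.from_quat(o['ee_rot']).as_matrix()
im,d=manip.camera('scene')
f=6;x0,y0=340,190
a=cv2.resize(im[y0:y0+60,x0:x0+70],None,fx=f,fy=f,interpolation=cv2.INTER_CUBIC)
for z in (0,-.0187,-.037,-.06):
    u=px(cs,o['position']+W@[0,0,z]); print(z,u); cv2.circle(a,tuple(int(v) for v in ((u-[x0,y0]+.5)*f)),4,(255,255,0),-1)
cv2.imwrite('pics/s3.png',a)
E
```

```text
0 [364.95330303 235.33080394]
-0.0187 [367.82750291 228.75158785]
-0.037 [370.72096738 222.12827397]
-0.06 [374.47620756 213.53230376]
```

View pics/s3.png

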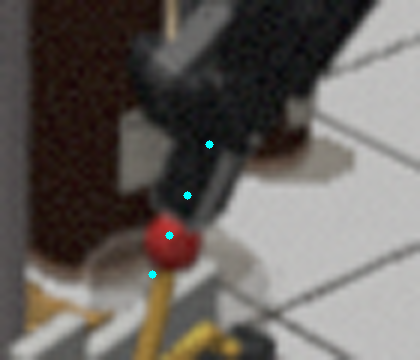

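```bash
python3 -m crank '[[[0.085,-0.38,0,0,0,0,0],[0.085,-0.38,0,0,0,0,0],[0.11,0.025,-0.28,0,0,0,0],[0.11,0.025,-0.29,0,0,0,0],[-0.02,0.08,0,0,0,0,0],[-0.02,0.08,0,0,0,0,0],[-0.024,0.106,0,0,0,0,0]]]'
python3 - <<'E'
from h import *
o=manip.get_obs(); print(toL(o['position']),o['ft_force'])
E
python3 -m crank '[[[-0.024,0.106,0,0,0,0,0],[-0.024,0.106,0,0,0,0,0],[-0.024,0.106,0,0,0,0,0]]]'
python3 - <<'E'
from h import *
o=manip.get_obs(); print(toL(o['position']),o['ft_force'])
im,d=manip.camera('wrist'); cv2.imwrite('pics/w4.png',im)
E
```

```text
clock: 5.32
position: [0.5707, 0.0312, 0.1479]
ee_rot: [0.77, -0.614, 0.109, -0.135]
ft_force: [0.4, -1.5, 0.5]
grip_width: -0.002
[0.0051501  0.01164025 0.14791583] [ 0.37444837 -1.48104687  0.53811804]
clock: 5.7
position: [0.5661, 0.0505, 0.1471]
ee_rot: [0.77, -0.614, 0.108, -0.135]
ft_force: [-0.7, -0.5, -0.4]
grip_width: 0.002
[0.00489207 0.03147136 0.14712926] [-0.66459771 -0.48810315 -0.44159167]
```

View pics/w4.png

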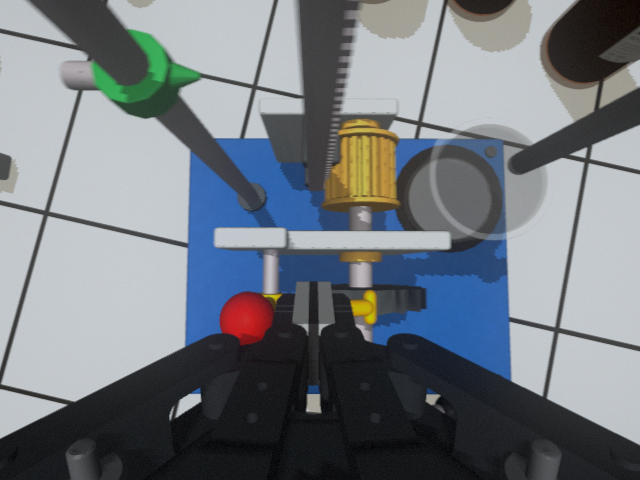

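```bash
python3 -m crank '[[[-0.024,0.106,0,0,0,0,0],[-0.024,0.106,0,0,0,0,0],[0,0,0,0,0,0,0],[0,0,0,0,0,0,0]]]'
python3 - <<'E'
from h import *
o=manip.get_obs(); print(toL(o['position']),o['ft_force'])
im,d=manip.camera('wrist'); cv2.imwrite('pics/w5.png',im)
im,d=manip.camera('scene'); cv2.imwrite('pics/s5.png',cv2.resize(im[100:350,260:500],None,fx=2.4,fy=2.4))
E
```

```text
clock: 6.25
position: [0.5633, 0.0628, 0.147]
ee_rot: [0.77, -0.614, 0.108, -0.135]
ft_force: [0.9, 1.3, 0.3]
grip_width: -0.002
[0.00489532 0.04411145 0.1469883 ] [0.91249189 1.25943281 0.30999065]
```

View pics/w5.png

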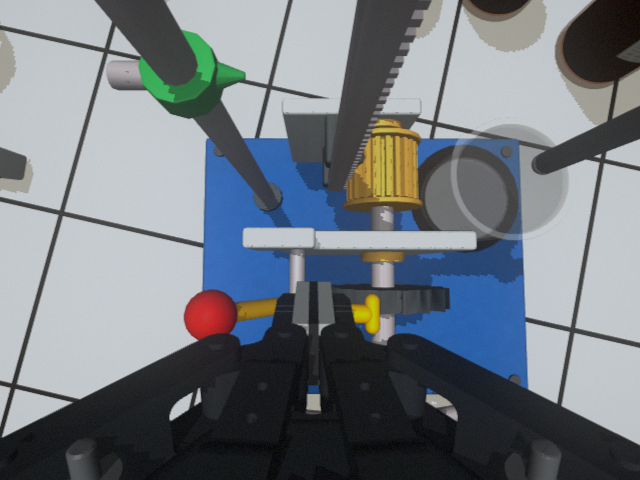

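View pics/s5.png

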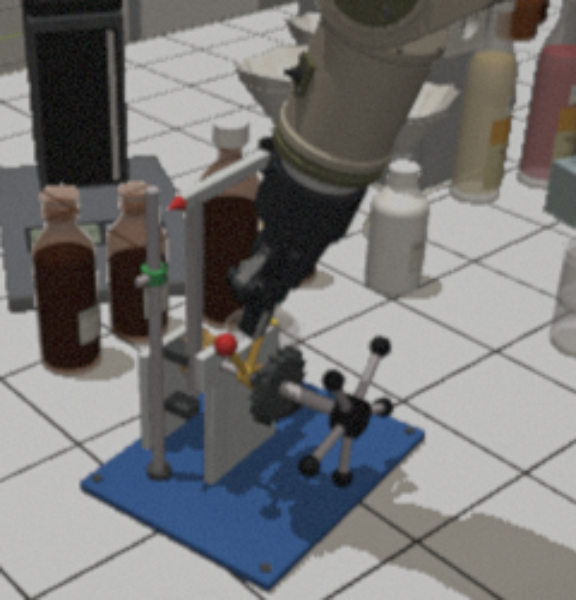

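```bash
python3 -m crank '[[[0,0,0.5,0,0,0,0],[0,0,0.5,0,0,0,0]]]'; python3 - <<'E'
from h import *
o=manip.get_obs(); im,d=manip.camera('wrist'); c=wristpose(o)
W=R.from_quat(o['ee_rot']).as_matrix()
for uv in [(303,285),(286,296),(280,320),(285,335),(216,345),(212,340),(230,360),(195,400),(120,420),(83,440),(345,320)]:
    z=d[uv[1],uv[0]]; p=dep(c,uv,z); print(uv,z.round(4),'tool',(W.T@(p-o['position'])).round(4))
# lowest parts: map of tool z for gripper pixels by |x|
v,u=np.mgrid[0:480,0:640]; K=c[0]
X=np.stack([(u-K[0,2])/K[0,0]*d,(v-K[1,2])/K[1,1]*d,d],-1); T=cal('wrist')[1]
P=X@T[:3,:3].T+T[:3,3]; m=(d>0)&(d<.2)&(v>270)&(P[...,2]<0)&(abs(P[...,1])<.06)
for a in range(0,90,8):
    k=m&(abs(P[...,0])*1000>=a)&(abs(P[...,0])*1000<a+8)
    if k.sum()>20: print(a,np.percentile(P[k][:,2],[95,99.5]).round(4), np.percentile(P[k][:,1],[1,99]).round(3))
E
```

```text
clock: 6.6
position: [0.5632, 0.0623, 0.2076]
ee_rot: [0.77, -0.615, 0.108, -0.135]
ft_force: [-0.4, 0.4, -0.3]
grip_width: -0.002
(303, 285) 0.1456 tool [-0.0032 -0.0114 -0.0387]
(286, 296) 0.1443 tool [-0.0096 -0.0079 -0.041 ]
(280, 320) 0.1273 tool [-0.0104 -0.0075 -0.0589]
(285, 335) 0.1075 tool [-0.0073 -0.013  -0.0779]
(216, 345) 0.1013 tool [-0.0251 -0.0137 -0.0841]
(212, 340) 0.1027 tool [-0.0265 -0.0143 -0.0826]
(230, 360) 0.1004 tool [-0.0212 -0.0104 -0.086 ]
(195, 400) 0.3833 tool [-0.118   0.194   0.1502]
(120, 420) 0.0794 tool [-0.0394 -0.0108 -0.1077]
(83, 440) 0.0716 tool [-0.0424 -0.013  -0.1153]
(345, 320) 0.1272 tool [ 0.0112 -0.0075 -0.059 ]
0 [-0.0508 -0.0369] [-0.02   0.007]
8 [-0.0557 -0.0402] [-0.021 -0.007]
16 [-0.0774 -0.0732] [-0.021 -0.   ]
24 [-0.0816 -0.0765] [-0.014  0.008]
32 [-0.0867 -0.0821] [-0.013  0.008]
40 [-0.0975 -0.0923] [-0.013  0.002]
48 [-0.1052 -0.1011] [-0.015 -0.008]
56 [-0.1111 -0.1092] [-0.015 -0.011]
```

```bash
python3 -m crank '[[[-0.254,-0.764,0,0,0,0,0],[-0.254,-0.764,0,0,0,0,0],[-0.254,-0.764,0,0,0,0,0],[0,0,-0.55,0,0,0,0],[0,0,-0.55,0,0,0,0],[0,0,-0.54,0,0,0,0],[0,0,0,0,0,0,0]]]'
python3 - <<'E'
from h import *
o=manip.get_obs(); print(toL(o['position']),o['ft_force'])
im,d=manip.camera('wrist'); cv2.imwrite('pics/w6.png',im)
im,d=manip.camera('scene'); cv2.imwrite('pics/s6.png',cv2.resize(im[100:350,260:500],None,fx=2.4,fy=2.4))
E
```

```text
clock: 7.52
position: [0.516, -0.0746, 0.1066]
ee_rot: [0.77, -0.615, 0.106, -0.134]
ft_force: [-0.1, 0.5, 1.2]
grip_width: 0.004
[-0.07170149 -0.07938849  0.10657164] [-0.05143351  0.48628777  1.2169007 ]
```

View pics/w6.png

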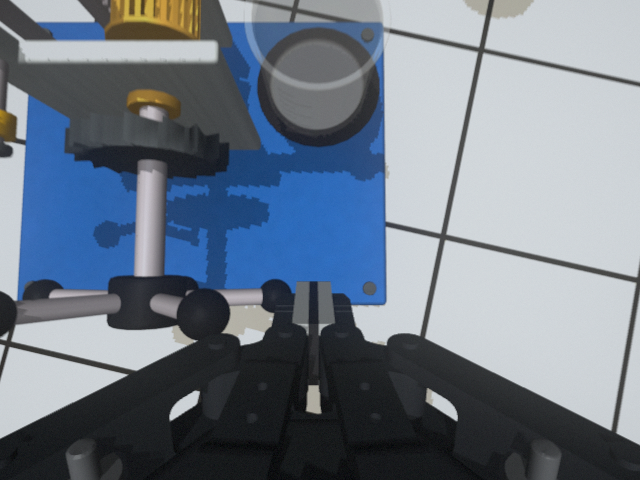

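View pics/s6.png

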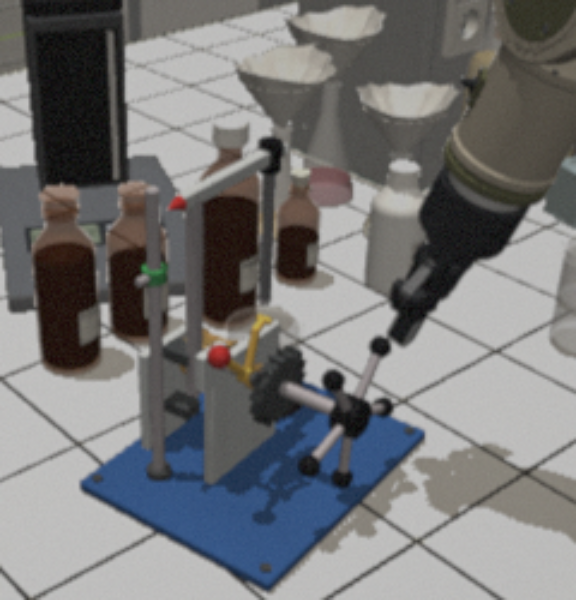

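```bash
python3 -m crank '[[[-0.037,0.162,0,0,0,0,0],[-0.037,0.162,0.02,0,0,0,0],[-0.037,0.162,0.06,0,0,0,0],[-0.037,0.162,0.06,0,0,0,0],[-0.037,0.162,0.05,0,0,0,0]]]'
python3 - <<'E'
from h import *
o=manip.get_obs(); print(toL(o['position']),o['ft_force'])
im,d=manip.camera('wrist'); cv2.imwrite('pics/w7.png',im)
E
```

```text
clock: 8.25
position: [0.5082, -0.0273, 0.1225]
ee_rot: [0.769, -0.615, 0.111, -0.135]
ft_force: [1.0, -5.8, 4.6]
grip_width: -0.001
[-0.06877451 -0.03157243  0.12247987] [ 1.03041521 -5.84175123  4.62308608]
```

View pics/w7.png

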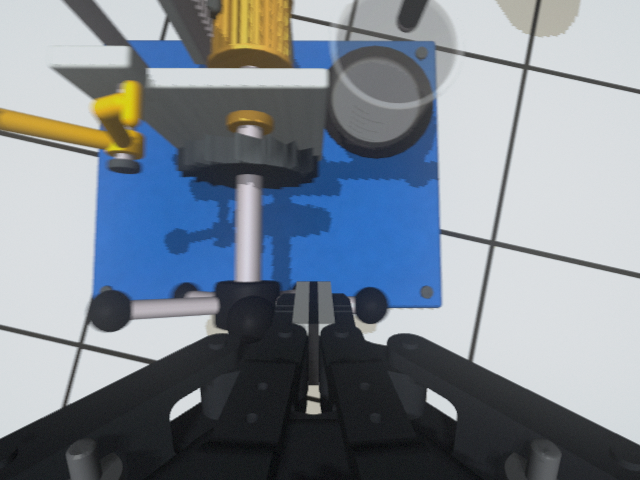

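```bash
python3 -m crank '[[[-0.033,0.146,0,0,0,0,0],[-0.033,0.146,-0.02,0,0,0,0],[-0.033,0.146,-0.05,0,0,0,0],[-0.033,0.146,-0.07,0,0,0,0],[-0.033,0.146,-0.08,0,0,0,0],[0,0,0,0,0,0,0]]]'
python3 - <<'E'
from h import *
o=manip.get_obs(); print(toL(o['position']),o['ft_force'])
im,d=manip.camera('wrist'); cv2.imwrite('pics/w8.png',im)
im,d=manip.camera('scene'); cv2.imwrite('pics/s8.png',cv2.resize(im[100:350,260:500],None,fx=2.4,fy=2.4)); cv2.imwrite('pics/s8f.png',im)
E
```

```text
clock: 9.05
position: [0.496, 0.0188, 0.1062]
ee_rot: [0.77, -0.614, 0.107, -0.135]
ft_force: [-0.2, -1.4, 0.6]
grip_width: 0.0
[-0.07046695  0.01606145  0.10620549] [-0.16656788 -1.42234972  0.58402272]
```

View pics/w8.png

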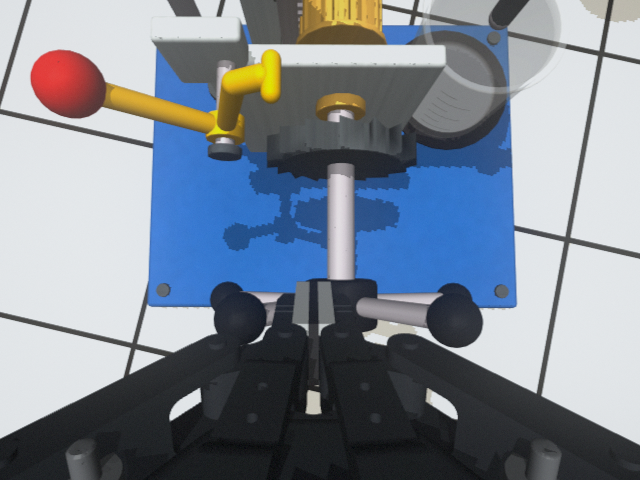

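View pics/s8.png

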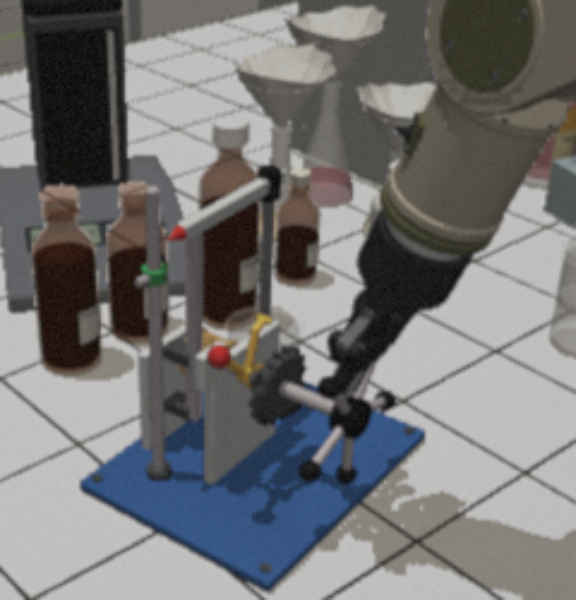

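```bash
cat >> h.py <<'E'
def ball(c,d,uv,r=.0095):
    z=d[int(uv[1])-2:int(uv[1])+3,int(uv[0])-2:int(uv[0])+3]; z=np.median(z[z>0])
    o,dd=ray(c,uv); p=toL(o+dd*z+dd/np.linalg.norm(dd)*r); return p, np.rad2deg(np.arctan2(p[1],p[2]-.1)), np.hypot(p[1],p[2]-.1)
def pointer():
    s,d=manip.camera('scene'); cs=cal('scene')
    hh=cv2.cvtColor(s,cv2.COLOR_BGR2HSV); m=((hh[...,0]<8)|(hh[...,0]>172))&(hh[...,1]>150)&(hh[...,2]>70)
    mm=np.zeros(m.shape,np.uint8); mm[170:240,326:341]=m[170:240,326:341]
    n,l,st,c=cv2.connectedComponentsWithStats(mm)
    for i in range(1,n):
        if st[i,4]>8: print('pointer',c[i].round(2),st[i],onx(cs,c[i],.065).round(4))
    return s
E
python3 - <<'E'
from h import *
o=manip.get_obs(); im,d=manip.camera('wrist'); c=wristpose(o)
for uv in [(241,318),(454,320)]: print(ball(c,d,uv))
pointer()
E
```

```text
(array([-0.08473822,  0.0411073 ,  0.15231112]), np.float64(38.16109047554335), np.float64(0.06653016733575891))
(array([-0.084954  , -0.03520598,  0.15512082]), np.float64(-32.56660072307201), np.float64(0.06540463637891612))
pointer [333.7  196.85] [331 195   6   5  20] [0.065  0.0495 0.2483]
```

```bash
python3 -m crank '[[[0.01,-0.05,0.4,0,0,0,0],[0,0,0.45,0,0,0,0],[0,0,0.4,0,0,0,0],[0.155,-0.675,0,0,0,0,0],[0.155,-0.675,0,0,0,0,0],[0,0,-0.6,0,0,0,0],[0,0,-0.6,0,0,0,0],[0,0,0,0,0,0,0]]]'
python3 - <<'E'
from h import *
o=manip.get_obs(); print(toL(o['position']),o['ft_force'])
im,d=manip.camera('wrist'); cv2.imwrite('pics/w9.png',im)
E
```

```text
clock: 10.25
position: [0.5137, -0.0658, 0.1073]
ee_rot: [0.77, -0.615, 0.105, -0.134]
ft_force: [0.5, 0.9, -0.9]
grip_width: -0.001
[-0.07191008 -0.07028322  0.10732853] [ 0.54063423  0.90258197 -0.92512998]
```

View pics/w9.png

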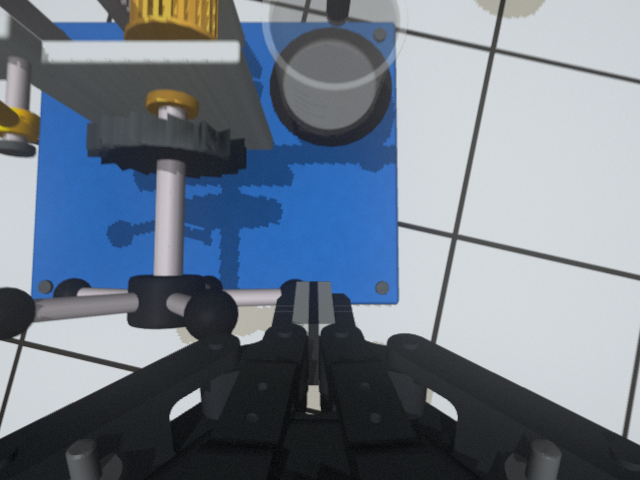

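```bash
python3 -m crank '[[[-0.037,0.162,0.02,0,0,0,0],[-0.037,0.162,0.05,0,0,0,0],[-0.037,0.162,0.06,0,0,0,0],[-0.037,0.162,0.06,0,0,0,0],[-0.037,0.162,0.05,0,0,0,0],[-0.037,0.162,-0.03,0,0,0,0],[-0.037,0.162,-0.05,0,0,0,0],[-0.015,0.065,-0.06,0,0,0,0]]]'
python3 - <<'E'
from h import *
o=manip.get_obs(); print(toL(o['position']),o['ft_force'])
im,d=manip.camera('wrist'); cv2.imwrite('pics/w10.png',im)
s=pointer(); cv2.imwrite('pics/s10.png',cv2.resize(s[100:350,260:500],None,fx=2.4,fy=2.4))
E
```

```text
clock: 11.3
position: [0.4991, 0.0063, 0.1156]
ee_rot: [0.77, -0.614, 0.108, -0.135]
ft_force: [0.4, -4.1, 2.0]
grip_width: -0.0
[-0.07023976  0.00328257  0.11557252] [ 0.35061112 -4.06819538  2.02568507]
pointer [333.85 205.6 ] [331 203   6   5  20] [0.065  0.0493 0.2285]
```

View pics/w10.png

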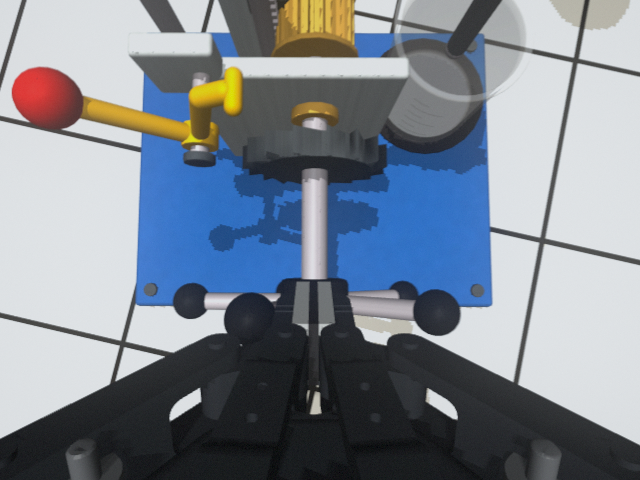

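```bash
python3 -m crank '[[[-0.015,0.065,-0.05,0,0,0,0],[-0.013,0.055,-0.05,0,0,0,0],[0,0,0,0,0,0,0]]]'
python3 - <<'E'
from h import *
o=manip.get_obs(); print(toL(o['position']),o['ft_force'])
s=pointer(); cv2.imwrite('pics/s11.png',cv2.resize(s[100:350,260:500],None,fx=2.4,fy=2.4))
E
```

```text
clock: 11.78
position: [0.4976, 0.0131, 0.1096]
ee_rot: [0.77, -0.614, 0.108, -0.135]
ft_force: [0.4, -1.3, 1.6]
grip_width: 0.001
[-0.07018825  0.01015435  0.10964859] [ 0.35498651 -1.29006447  1.5724577 ]
pointer [334.   206.67] [332 205   5   4  18] [0.065  0.0488 0.2258]
```

```bash
python3 -m crank '[[[0.015,-0.06,0.5,0,0,0,0],[0,0,0.6,0,0,0,0],[0,0,0.6,0,0,0,0],[0.2,0.54,0,0,0,0,0],[0.2,0.56,0,0,0,0,0],[0.2,0.56,0,0,0,0,0],[0.2,0.56,0,0,0,0,0],[0,0,0,0,0,0,0]]]'
python3 - <<'E'
from h import *
o=manip.get_obs(); print(toL(o['position']),o['ft_force'])
im,d=manip.camera('wrist'); cv2.imwrite('pics/w12.png',im)
s=pointer()
E
```

```text
clock: 12.82
position: [0.5462, 0.1457, 0.2116]
ee_rot: [0.771, -0.613, 0.107, -0.136]
ft_force: [-0.1, -0.2, -0.2]
grip_width: 0.002
[0.00652978 0.12870435 0.21156481] [-0.12819893 -0.16710535 -0.15499548]
```

View pics/w12.png

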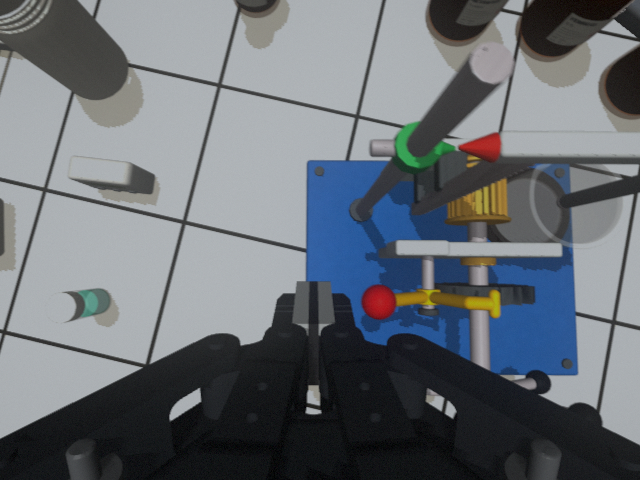

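```bash
python3 -m crank '[[[0,0,-0.4,0,0,0,0],[0,0,-0.4,0,0,0,0],[0,0,-0.4,0,0,0,0],[0.037,-0.162,0,0,0,0,0],[0.037,-0.162,0,0,0,0,0],[0.03,-0.13,0,0,0,0,0],[0,0,0,0,0,0,0]]]'
python3 - <<'E'
from h import *
o=manip.get_obs(); print(toL(o['position']),o['ft_force'])
im,d=manip.camera('wrist'); cv2.imwrite('pics/w13.png',im)
E
```

```text
clock: 13.8
position: [0.5534, 0.1132, 0.1405]
ee_rot: [0.769, -0.615, 0.109, -0.135]
ft_force: [-0.5, -0.9, 0.3]
grip_width: -0.0
[0.00640005 0.09547471 0.14048663] [-0.545449   -0.85167331  0.32563958]
```

View pics/w13.png

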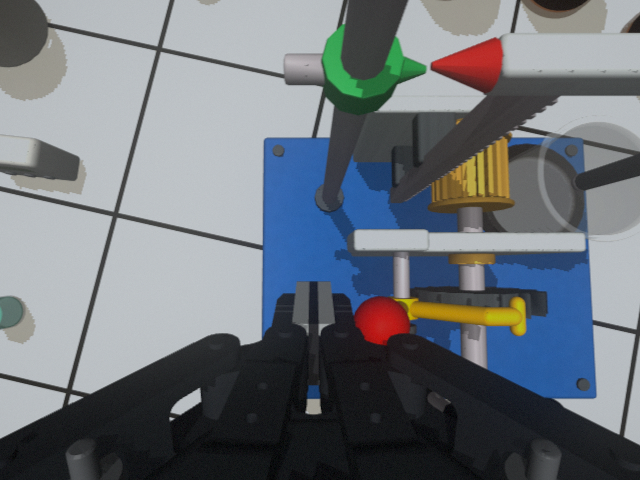

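```bash
python3 -m crank '[[[0.037,-0.162,0,0,0,0,0],[0.037,-0.162,0,0,0,0,0],[0.037,-0.162,0,0,0,0,0],[0,0,0,0,0,0,0],[0,0,0,0,0,0,0],[0,0,0,0,0,0,0]]]'
python3 - <<'E'
from h import *
o=manip.get_obs(); print(toL(o['position']),o['ft_force'])
im,d=manip.camera('wrist'); cv2.imwrite('pics/w14.png',im); np.savez('pics/w14.npz',im=im,d=d,o=o['position'],q=o['ee_rot'])
s=pointer(); cv2.imwrite('pics/s14.png',cv2.resize(s[100:350,260:500],None,fx=2.4,fy=2.4))
E
```

```text
clock: 14.6
position: [0.5594, 0.0863, 0.1399]
ee_rot: [0.77, -0.614, 0.108, -0.135]
ft_force: [0.1, -1.4, 0.2]
grip_width: 0.001
[0.0063277  0.06792163 0.13985546] [ 0.11455008 -1.43403823  0.2253784 ]
pointer [334.   206.67] [332 205   5   4  18] [0.065  0.0488 0.2258]
```

View pics/w14.png

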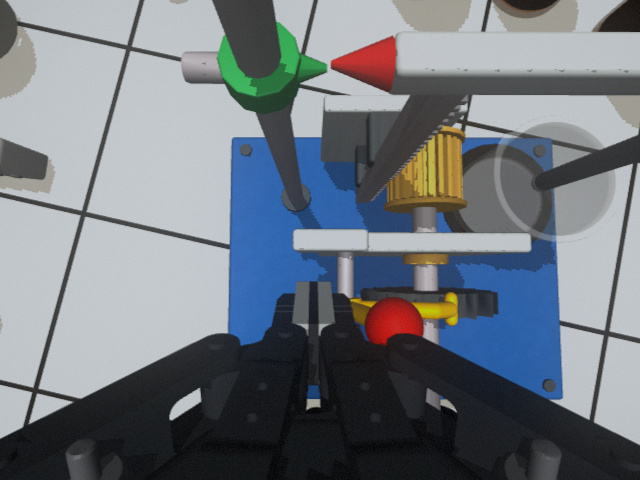

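View pics/s14.png

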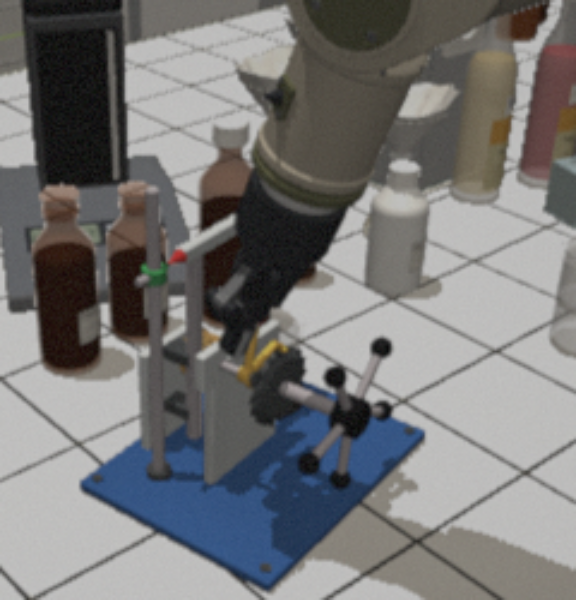

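```bash
python3 - <<'E'
from h import *
f=np.load('pics/w14.npz'); c=wristpose(dict(position=f['o'],ee_rot=f['q'])); d=f['d']
for uv in [(322,67),(318,67),(310,67),(335,65),(340,65),(350,65),(370,64)]:
    print(uv,toL(dep(c,uv,d[uv[1],uv[0]])).round(4), onx(c,uv,.065).round(4))
E
python3 -m crank '[[[-0.02,0.08,0.4,0,0,0,0],[0,0,0.5,0,0,0,0],[0,0,0.4,0,0,0,0]]]'
python3 - <<'E'
from h import *
o=manip.get_obs(); print(toL(o['position']),o['ft_force'])
im,d=manip.camera('wrist'); cv2.imwrite('pics/w15.png',im)
c=wristpose(o); np.savez('pics/w15.npz',im=im,d=d,o=o['position'],q=o['ee_rot'])
E
```

```text
(322, 67) [0.0653 0.0649 0.2264] [0.065  0.0649 0.2271]
(318, 67) [0.065 0.066 0.227] [0.065  0.066  0.2271]
(310, 67) [0.0651 0.0682 0.2269] [0.065  0.0682 0.2271]
(335, 65) [0.0646 0.0615 0.2289] [0.065  0.0615 0.2281]
(340, 65) [0.0651 0.0601 0.2279] [0.065  0.0601 0.2281]
(350, 65) [0.0642 0.0576 0.2296] [0.065  0.0575 0.2281]
(370, 64) [0.0631 0.0527 0.2322] [0.065  0.0522 0.2286]
clock: 15.08
position: [0.5584, 0.0911, 0.2191]
ee_rot: [0.77, -0.614, 0.108, -0.135]
ft_force: [1.3, -0.1, -0.3]
grip_width: 0.004
[0.00638574 0.0728027  0.21906411] [ 1.28631882 -0.14250116 -0.28715362]
```

View pics/w15.png

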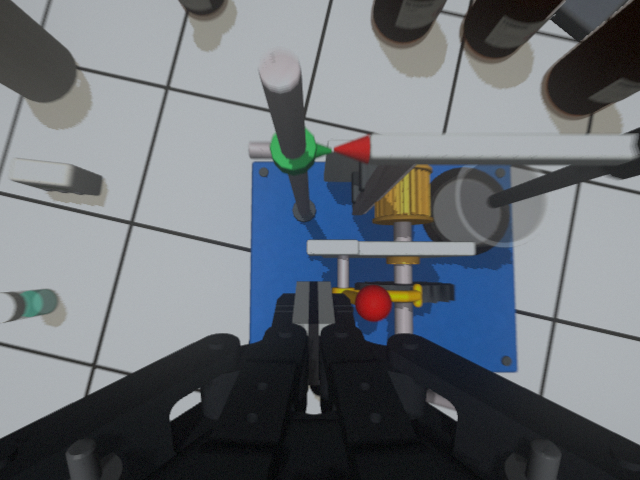

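```bash
python3 -m crank '[[[-0.175,-0.67,0,0,0,0,0],[-0.175,-0.67,0,0,0,0,0],[-0.175,-0.67,0,0,0,0,0],[-0.175,-0.67,0,0,0,0,0],[0,0,-0.62,0,0,0,0],[0,0,-0.62,0,0,0,0],[0,0,-0.61,0,0,0,0],[0,0,0,0,0,0,0]]]'
python3 - <<'E'
from h import *
o=manip.get_obs(); print(toL(o['position']),o['ft_force'])
im,d=manip.camera('wrist'); cv2.imwrite('pics/w16.png',im)
s=pointer()
E
```

```text
clock: 16.12
position: [0.5145, -0.0692, 0.1046]
ee_rot: [0.77, -0.614, 0.105, -0.135]
ft_force: [0.0, -0.4, 0.5]
grip_width: 0.002
[-0.07197625 -0.07379289  0.10455254] [ 0.02734365 -0.38008874  0.48168419]
pointer [333.84 206.74] [331 205   6   4  19] [0.065  0.0493 0.2259]
```

View pics/w16.png

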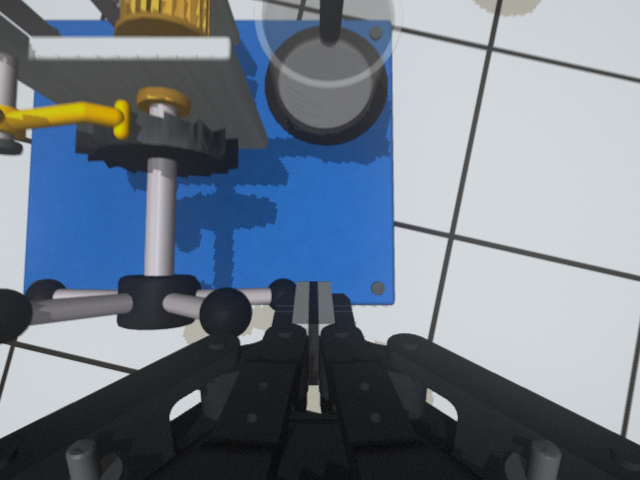

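```bash
python3 -m crank '[[[-0.037,0.162,0.02,0,0,0,0],[-0.02,0.081,0.03,0,0,0,0],[-0.02,0.081,0.03,0,0,0,0],[-0.02,0.081,0.03,0,0,0,0]]]'
python3 -m crank '[[[-0.01,0.05,0.02,0,0,0,0],[-0.01,0.05,0.02,0,0,0,0]]]'
python3 - <<'E'
from h import *
o=manip.get_obs(); print(toL(o['position']),o['ft_force'])
s=pointer()
E
```

```text
clock: 16.73
position: [0.5132, -0.0503, 0.1172]
ee_rot: [0.768, -0.615, 0.113, -0.135]
ft_force: [-6.4, -20.4, 19.6]
grip_width: -0.0
clock: 16.98
position: [0.5128, -0.0453, 0.1205]
ee_rot: [0.768, -0.616, 0.114, -0.135]
ft_force: [-1.0, -17.1, 18.3]
grip_width: -0.002
[-0.06831348 -0.05010865  0.12049872] [ -1.00947267 -17.13923199  18.33108278]
pointer [333.67 208.95] [331 207   6   5  21] [0.065  0.05   0.2211]
```

```bash
python3 -m crank '[[[0,0,0,0,0,0,0],[0,0,0,0,0,0,0]]]'
python3 - <<'E'
from h import *
o=manip.get_obs(); print(toL(o['position']),o['ft_force'])
s=pointer()
im,d=manip.camera('wrist'); cv2.imwrite('pics/w17.png',im)
E
```

```text
clock: 17.27
position: [0.5121, -0.0424, 0.1193]
ee_rot: [0.769, -0.615, 0.112, -0.135]
ft_force: [1.6, -11.1, 8.6]
grip_width: -0.001
[-0.06831529 -0.0470953   0.11927392] [  1.61328805 -11.07605866   8.6042386 ]
pointer [333.95 209.52] [331 207   6   5  21] [0.065  0.0491 0.2194]
```

View pics/w17.png

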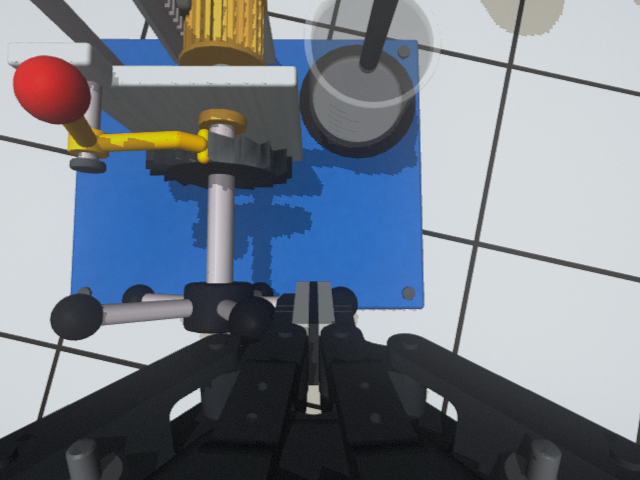

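```bash
python3 -m crank '[[[-0.01,0.04,0,0,0,0,0],[0,0,0,0,0,0,0],[0,0,0,0,0,0,0]]]'
python3 - <<'E'
from h import *
o=manip.get_obs(); print(toL(o['position']),o['ft_force'])
s=pointer()
im,d=manip.camera('wrist'); c=wristpose(o); print(ball(c,d,(251,318)))
E
```

```text
clock: 17.75
position: [0.512, -0.0416, 0.1197]
ee_rot: [0.768, -0.615, 0.113, -0.135]
ft_force: [2.4, -16.5, 10.7]
grip_width: -0.0
[-0.06826484 -0.04630375  0.119726  ] [  2.44766062 -16.46763057  10.72679534]
pointer [333.85 209.6 ] [331 207   6   5  20] [0.065  0.0494 0.2193]
(array([-0.08324359, -0.02314452,  0.16032578]), np.float64(-20.989754536884327), np.float64(0.06461321898396465))
```

```bash
python3 -m crank '[[[0.04,-0.18,0,0,0,0,0],[0.04,-0.18,0,0,0,0,0],[0,0,0.6,0,0,0,0],[0,0,0.6,0,0,0,0],[0,0,0.6,0,0,0,0],[0.1,0.3,0.1,0,0,0,0],[0.1,0.5,0,0,0,0,0],[0.1,0.5,0,0,0,0,0]]]'
python3 -m crank '[[[0.1,0.5,0,0,0,0,0],[0.1,0.5,0,0,0,0,0],[0.05,0.3,0,0,0,0,0],[0,0,0,0,0,0,0]]]'
python3 - <<'E'
from h import *
o=manip.get_obs(); print(toL(o['position']),o['ft_force'])
im,d=manip.camera('wrist'); cv2.imwrite('pics/w18.png',im)
np.savez('pics/w18.npz',im=im,d=d,o=o['position'],q=o['ee_rot'])
s=pointer(); cv2.imwrite('pics/s18.png',cv2.resize(s[100:350,260:500],None,fx=2.4,fy=2.4))
E
```

```text
clock: 18.85
position: [0.5315, 0.0201, 0.2299]
ee_rot: [0.77, -0.614, 0.108, -0.135]
ft_force: [0.8, -0.1, 0.3]
grip_width: 0.003
clock: 19.35
position: [0.5463, 0.0985, 0.2298]
ee_rot: [0.771, -0.613, 0.107, -0.135]
ft_force: [0.1, 0.2, -0.7]
grip_width: -0.003
[-0.00381571  0.08270789  0.22981435] [ 0.07768143  0.15394395 -0.65903198]
pointer [333.85 209.6 ] [331 207   6   5  20] [0.065  0.0494 0.2193]
```

View pics/w18.png

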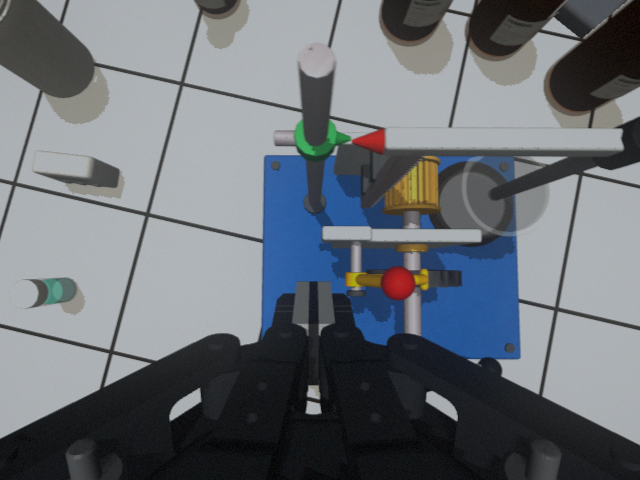

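View pics/s18.png

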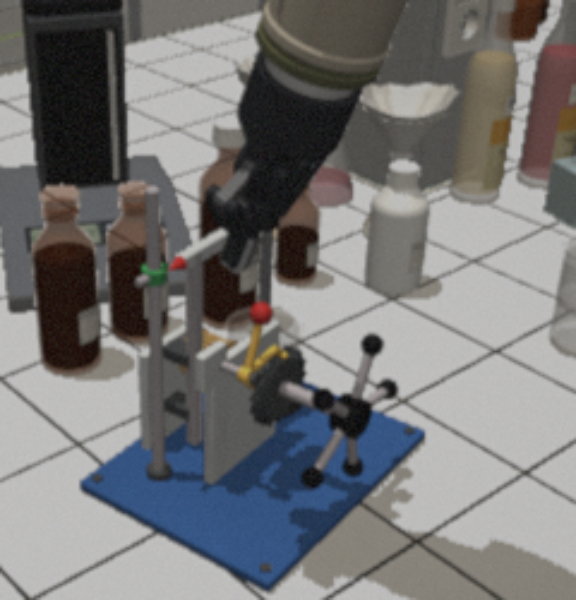

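```bash
python3 -m crank '[[[-0.2,-0.1,0,0.22,-0.97,0,0],[-0.2,-0.1,-0.1,0.22,-0.97,0,0],[-0.2,-0.05,-0.1,0.22,-0.97,0,0],[-0.2,-0.05,-0.1,0.22,-0.97,0,0],[-0.1,-0.05,-0.1,0.22,-0.97,0,0],[0,0,0,0,0,0,0],[0,0,0,0,0,0,0]]]'
python3 - <<'E'
from h import *
o=manip.get_obs(); print(toL(o['position']),o['ft_force'])
im,d=manip.camera('wrist'); cv2.imwrite('pics/w19.png',im)
np.savez('pics/w19.npz',im=im,d=d,o=o['position'],q=o['ee_rot'])
E
```

```text
clock: 20.32
position: [0.5002, 0.0762, 0.2094]
ee_rot: [0.725, -0.579, 0.233, -0.292]
ft_force: [0.6, 0.2, 1.0]
grip_width: -0.002
[-0.05366162  0.07119014  0.20943182] [0.5613148  0.15144183 0.96497467]
```

View pics/w19.png

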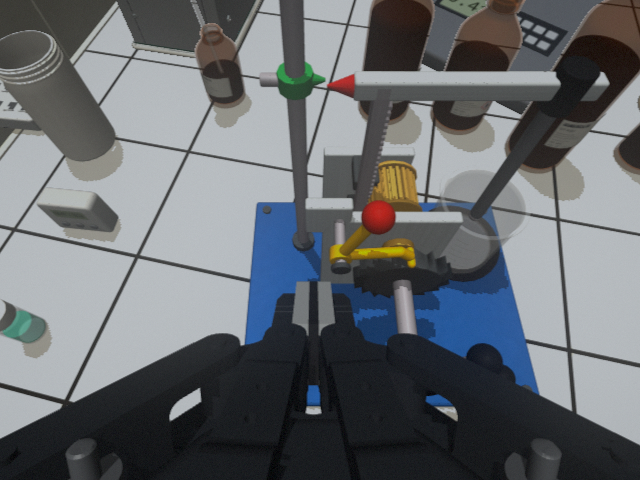

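```bash
python3 - <<'E'
from h import *
f=np.load('pics/w19.npz'); c=wristpose(dict(position=f['o'],ee_rot=f['q'])); im=f['im']
x0,y0,F=250,50,6
a=cv2.resize(im[y0:y0+60,x0:x0+120],None,fx=F,fy=F,interpolation=cv2.INTER_CUBIC)
# rows of constant height on plane x=.065
for z,col in [(.215,(255,0,0)),(.2196,(0,255,255)),(.225,(255,0,255))]:
    p,q=[tuple(int(v) for v in (px(c,L(.065,y,z))-[x0,y0]+.5)*F) for y in (.085,.03)]; cv2.line(a,p,q,col,1)
cv2.imwrite('pics/w19c.png',a)
print('knob',ball(c,f['d'],(378,217),.01)[0])
E
```

```text
knob [-0.00926327  0.03274347  0.19102868]
```

View pics/w19c.png

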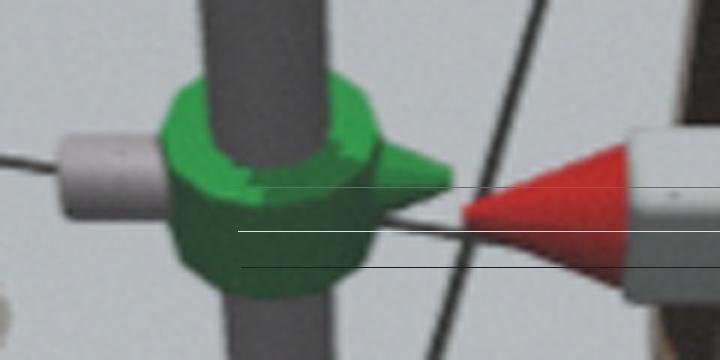

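```bash
python3 - <<'E'
from h import *
s=pointer(); print(manip.get_obs()['ft_force']); print(manip.hand_in())
E
```

```text
pointer [334.11 209.56] [332 207   5   5  18] [0.065  0.0486 0.2191]
[-0.54353671  1.15522671 -0.25447598]
the job is handed in; nothing more can be done
None
```

The probe is down on its ratchet and the job is handed in at about 20 s of the 67 s allowed. In the last close view the pointer stands about 4.5 mm below the flag tip, within one tooth (7.9 mm).

**What I did:**
1. I tipped the pawl over by its knob to its park stop.
2. I turned the star handle back in two strokes, which lowered the pointer from 275 mm to about 226 mm.
3. I tipped the pawl back so that it fell in.
4. I turned the handle on back until it stopped hard. Force rose to about 16 N along y while the finger moved less than 1 mm, and the pointer stayed at about 219 mm.

**Last checks:**
- **Pawl:** the knob measured about 1 to 2 mm from its home position, which means it is home. Riding on a tooth tip would show about 7 mm.
- **Height:** the two measurements disagree by about 2 mm. The wrist camera gives 4.5 mm below the flag, and the scene and top cameras give about 3 mm below. Both are within a tooth. The next stop up would have been about 3.4 mm above the flag by the wrist camera, so I left it.
- **Surroundings:** the beaker, vial and timer stood where they were in the later pictures, judged by eye and not measured again. The probe and carriage were not touched.
- **Robot:** it was clear of everything at hand-in.

**What went wrong on the way:**
- My first push at the knob passed over it without moving anything. The shut fingers end about 36 mm short of the stated TCP, and I corrected for that afterwards.
- During the final turn the force briefly reached about 28 N at the fingertip, more than the 10 to 15 N you suggested, but below the 40 N and 120 N limits.

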